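Turn down the tile dryer and draw out its tray

TASK

The painted tile is dry. First, with the oven tray still in, turn the temperature dial anticlockwise until its lever points at the little rider clipped on the scale, without shifting the rider; then pull the oven's tray out to its stop, with the tile left lying untouched in it. Leave the other things on the table where they are.

Things in the scene. Friction and masses are not known exactly. Their poses are not given: they have to be found in the camera images.
- controller: Temperature controller: fixed white box 180 x 180 x 70 mm with a flat top carrying the dial in its centre. Origin: centre of its underside; z up. Unturned, x points away from the robot.
- dial_axis (a point): Point on the dial's axis at the level of the controller's top face (70 mm above the table).
- dial (a joint): Dial angle, rad, 0 to 4.712 (stops), growing anticlockwise from above; at 0 the lever points 3.927 rad anticlockwise from the controller's x axis. Black hub 36 mm across, 32 mm high, with one lever 10 mm wide, 5 to 29 mm above the top face, reaching 55 mm from the axis, white line along its top. Stays where left; takes 0.06 N m.
- dial_tip (a point): Outer end of the dial's lever, 55 mm from the axis, on the lever's centre line, 29 mm above the top face.
- rider_mark (a point): Where the lever's tip should stand: 55 mm from the dial's axis in the rider's direction, 29 mm above the top face. The rider is a stiff dark steel block on the scale, 14 mm long (radially), 7 mm wide, 8 mm high, from 65 to 79 mm from the axis.
- oven: Drying oven: fixed grey box 260 mm deep, 220 mm wide, 150 mm high. Origin: middle of its front face at table level; x runs from the front into the oven, z up; the tray comes out along -x. It stands beside the controller, left or right of it.
- tray (a joint): How far the tray is out, in m: 0 shut, 0.12 at its stop. Takes about 3 N.
- tray_handle (a point): Middle of the tray's handle: a level steel bar along the oven's y axis, 10 mm thick, 120 mm long, 120 mm above the table (30 mm below the oven's top) and, tray shut, 55 mm in front of the oven. Clear gap between bar and tray front 39 mm; two brackets, 8 mm wide, hold it 56 mm either side of the middle.
- tray_floor (a point): Centre of the tray's floor (90 mm above the table); the tray is 240 mm by 196 mm with sides 20 mm high.
- tile: Painted white tile, 80 x 80 x 8 mm, lying loose in the tray, out of sight while the tray is shut. Origin: centre of its underside.
- jar_a: Small paint jar, 42 mm across, 55 mm high, on top of the oven. Origin: centre of its underside.
- jar_b: Small paint jar, 42 mm across, 55 mm high, behind the controller. Origin: centre of its underside.
- bottle: Paint bottle, 40 mm across, 70 mm high, behind the controller. Origin: centre of its underside.
- saucer: Glass saucer used as a palette, 120 mm across, 18 mm high. Origin: centre of its underside.
- tea: Amber tea glass, 64 mm across, 75 mm high. Origin: centre of its underside.
- brush: Thin paint brush, 170 mm long, 8 mm thick, lying in front of the controller. Origin: middle of its underside.
- cap: Loose jar cap, 32 mm across, 14 mm high, on the table in front of the oven. Origin: centre of its underside.

How it is judged (in metres and radians):
On the way, in this order (a step that is already met when the one before it is completed fails the run):
1. the dial's lever points at the rider (tip within 6 mm) while the tray is still in (less than 30 mm out) (horizontal distance between dial_tip and rider_mark below 0.006 m and value of joint tray below 0.03 m), for 0.3 s.
2. the tray is out to its stop (at least 115 mm) (value of joint tray above 0.115 m), for 0.2 s.
At the end, for the whole second after the job is handed in: The lever's tip stands within 6 mm of the rider mark, the tray is at least 115 mm out, and the tile lies flat and at rest on the tray's floor (horizontal distance between dial_tip and rider_mark below 0.006 m and value of joint tray above 0.115 m and linear speed of tile below 0.02 m/s and z of tile in the frame of tray_floor between -0.008 and 0.008 m and horizontal distance between tile and tray_floor below 0.12 m and angle between tile's own z axis and vertical below 0.15 rad); the robot touches nothing.
It fails at once if the rider is shifted by more than 5 mm (distance of rider_mark from where it was at the start of the episode above 0.005 m).
It fails at once if the robot touches the tile (contact force between tile and the arm above 0.3 N or contact force between tile and the fingers above 0.3 N).
It fails at once if another thing on the table is moved by more than 30 mm (distance of any of jar_a, jar_b, bottle, saucer, tea, brush, cap from where it was at the start of the episode above 0.03 m).
It also fails if it takes over 67 s, if anything falls off the work surface, if the arm or the gripper's body presses on something with over 40 N, if the wrist force passes 120 N, or if a joint passes its speed limit or range.

ROBOT

A 6-joint arm with a two-finger parallel gripper is mounted at the origin on the work surface. World frame = base frame: x ahead of the robot, y to its left, z up, the work surface at z = 0. Lengths are in m, angles in degrees, forces in N, time in s.
With the tool pointing down it reaches from about 0.275 to 0.825 m from the base axis. Payload 4.9 kg.
Tool frame: the origin (TCP) lies midway between the tips of the shut fingers; the grasp point (between the pads) lies ctrl.hold_point_z behind it (ctrl.hold_point_z is the distance from the TCP to the grasp point, in m); z points along the fingers, y is the line along which they close (so a half turn about z gives the same grasp; the last joint's range is limited). The gripper opens to 85 mm and grips with 20 to 120 N. Pads are 22 mm wide; open, the fingers measure 114 mm over their backs; the gripper's body (76 mm by 85 mm) begins 54 mm behind the grasp point. The pads swing forward as they close: fully open they stand 13 mm farther back than shut.
Start: joints at [59.232, 18.69, -11.035, 60.275, 0, 82.311], TCP at [0.216, 0.506, 0.231] pointing down, gripper open.
Joint ranges: [-152.03, 152.03], [-55.5, 102.48], [-74.3, 77.21], [-110.64, 120.58], [-84.22, 78.4], [-180, 180]. Speed limits (degrees/s): [147.25, 147.25, 180, 180, 180, 180].

INTERFACE

Orientations are given as [roll, pitch, yaw] about the fixed x, y, z axes, in that order (R = Rz(yaw) Ry(pitch) Rx(roll)).
In Python, from station import readout, eyes, ctrl gives the robot as it stands.
- The arm moves only by the tool servo_tool, never from a script. Its argument "increments" is a list of rows, each a list of 5 numbers: the closure in counts, from 0 (fully open) to 255 (shut), then the shift along the tool's x, y, z in m, then the turn about the tool's z in degrees. In form: [[claw, tx, ty, tz, twist], ...]. A call has 1 to 10 rows; each row shifts and turns the commanded pose from where the row before left it, along the tool's axes as they then stand; what a row does not reach is not made up. A row lasts 1/10 s, in which the tool goes at most 50 mm and 8.59 degrees, less where a joint would pass 70% of its speed; a pose out of reach is approached as far as the arm can. A call is refused whole if a number of a shift passes 0.05 or a number of a turn 8.59, either way. A call with a gripper value outside its range is refused whole. The fingers move at their own pace and stop on an object; the grip force is fixed at half the most. Time passes only in rows, so rows that do not move let the fingers close. It gives the time, the measured TCP pose, the force, the opening and the grip force at its end, in the units of the state.
- readout.get_state(): the state, without advancing time (a new reading comes with each control period).
- eyes.snapshot(name): name is "scene" or "top" or "wrist"; returns the picture (420x560x3 uint8, red, green, blue); there is no depth.
- eyes.camera_info(name): a dict with "fov_y" (degrees; the focal length in pixels is half the picture's height over the tangent of half this angle, whatever the lens; pixels are square), "cx", "cy" (the principal point, pixels), "D" ([k1, k2, p1, p2, k3] as OpenCV has them; the pictures are not rectified), "xyz" and "rotation" of the camera in the world. Camera axes: x right, y down, z forward; pixel columns grow to the right and rows downward; lengths in m; the calibration is good to about 2 mm. A picture is of the moment at which its call begins: read the wrist's pose just before it. camera_info takes no time and is no camera call; for the wrist camera it gives the pose at the moment of the call.
- ctrl.finish_job(): hands the job in; it is judged then, once.
The state is a dict: "t": time; "joints": joint angles; "dq": joint speeds; "effort": joint torques, N m; "tool_pos": TCP position; "ee_rot": TCP orientation; "force": force on the tool from outside, world axes, zero at the start; "wrist_torque": the same for the moment, N m; "gripper_width": finger opening in m; "gripper_force": force on a finger pad.
Only numpy, scipy, OpenCV 4.12 (cv2) and the standard library are available. Lean on these libraries where they do the work, as an engineer would, in place of code of your own. Each camera call takes 0.05 s, during which the arm holds its last target. There are 200 camera calls.

## Working session

There is one attempt and no reset: what is moved stays moved. The work goes in short steps, Python scripts to look and compute and a tool call to move; the robot and the scene stay as the last step left them, time stands still between calls to the robot, and variables do not carry over. Pictures are saved under pics/ and viewed, at most 10 in all, crops included, and the job is handed in when it is done.

Besides the shell and the picture viewer there is one more tool, called after "Request:" by a JSON object that holds its "api" and its "payload". servo_tool: Moves the arm, as the interface text tells. Its arguments: {"type":"object","properties":{"increments":{"type":"array","items":{"type":"array","items":{"type":"number"}}}},"required":["increments"]}

```bash
mkdir -p pics; ls
cat > h.py <<'E'
import numpy as np, cv2
from station import readout, eyes, ctrl
from scipy.spatial.transform import Rotation as R
def K(i):
    f=210/np.tan(np.radians(i["fov_y"])/2); return np.array([[f,0,i["cx"]],[0,f,i["cy"]],[0,0,1]])
def rot(i):
    r=np.array(i["rotation"],float)
    return r if r.shape==(3,3) else R.from_euler('xyz',r.ravel(),degrees=True).as_matrix()
def ray(i,px):
    p=cv2.undistortPoints(np.array(px,float).reshape(-1,1,2),K(i),np.array(i["D"],float)).reshape(-1,2)
    d=np.c_[p,np.ones(len(p))]@rot(i).T
    return np.array(i["xyz"]),d
def plane(i,px,z):
    o,d=ray(i,px); return o+d*((z-o[2])/d[:,2])[:,None]
def proj(i,P):
    r=rot(i).T; P=np.array(P,float).reshape(-1,3)
    return cv2.projectPoints(P,cv2.Rodrigues(r)[0],-r@np.array(i["xyz"]),K(i),np.array(i["D"],float))[0].reshape(-1,2)
def save(n,im): cv2.imwrite("pics/"+n+".png",im[...,::-1])
E
python3 - <<'E'
from h import *
print(ctrl.hold_point_z)
for n in("scene","top","wrist"):
    i=eyes.camera_info(n); print(n,i); im=eyes.snapshot(n); np.save(n+".npy",im); save(n+"0",im)
print(readout.get_state())
E
```

```text
pics
0.0187
scene {'fov_y': 53.79966300825668, 'cx': 280.08150332260703, 'cy': 206.0932579453636, 'D': array([0.04088239, 0.        , 0.        , 0.        , 0.        ]), 'xyz': array([ 1.43348053, -0.2855206 ,  0.91702782]), 'rotation': array([-132.69021152,    0.30969911,   71.61773484])}
top {'fov_y': 57.61867166817185, 'cx': 283.06272294655525, 'cy': 210.52135693867086, 'D': array([-0.05111008,  0.        ,  0.        ,  0.        ,  0.        ]), 'xyz': array([ 0.42184598, -0.01383992,  1.03530212]), 'rotation': array([-1.68394940e+02,  4.96264176e-02, -8.82423682e+01])}
wrist {'fov_y': 61.49817352978294, 'cx': 280.2719993885603, 'cy': 210.037241094859, 'D': array([-0.04713621,  0.        ,  0.        ,  0.        ,  0.        ]), 'xyz': array([0.14865713, 0.53428887, 0.3729179 ]), 'rotation': array([1.63135919e+02, 9.56852813e-02, 6.69280285e+01])}
{'t': 0.15, 'joints': array([ 5.92328473e+01,  1.87261259e+01, -1.10761244e+01,  6.02760774e+01,
       -2.99948539e-07,  8.23125616e+01]), 'dq': array([-0.06835321, -0.09831835,  0.23059313, -0.0634571 ,  0.09787371,
        0.03139124]), 'effort': array([ 1.97255780e-03, -4.43703461e+01,  2.62664938e+01,  1.04516317e-02,
       -1.04018702e-04,  9.81830766e-06]), 'tool_pos': array([0.21535858, 0.50561508, 0.23066457]), 'ee_rot': array([-1.79922376e+02, -1.04775043e-02,  1.56920279e+02]), 'force': array([-0.09937221,  0.60794682, -0.62454083]), 'wrist_torque': array([-0.01042614,  0.02980328, -0.00126676]), 'gripper_force': 0.0, 'gripper_width': 0.08506996666212271}
```

View pics/top0.png

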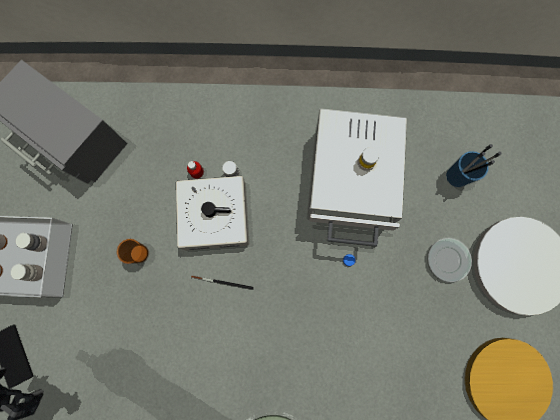

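View pics/scene0.png

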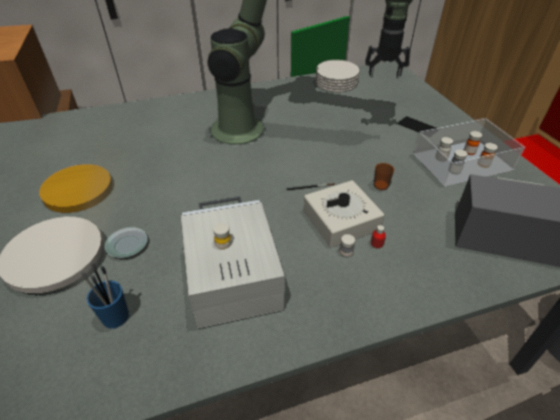

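The top view shows the controller at about (210,213) with its lever pointing right. A dark mark, likely the rider, is near (194,189). The oven is at about (360,170), its handle bar at about (353,243) and the cap at (349,261). The oven stands to the right (−y) of the controller. Next I'll measure these.

Run:
```python
from h import *
t=np.load("top.npy")
a=cv2.resize(t[170:255,165:255],None,fx=6,fy=6,interpolation=cv2.INTER_CUBIC)
b=cv2.resize(t[205:275,300:410],None,fx=5,fy=5,interpolation=cv2.INTER_CUBIC)
c=np.zeros((600,800,3),np.uint8); c[:510,:540]=a; 
save("crop_dial",c[:510,:540]); save("crop_handle",b)
i=eyes.camera_info("top")
# controller top contour
g=t.min(2)
m=(g>170).astype(np.uint8); m[:, :165]=0; m[:,255:]=0; m[:174]=0; m[255:]=0
cs=max(cv2.findContours(m,0,2)[0],key=cv2.contourArea)
h=cv2.convexHull(cs); r=cv2.minAreaRect(h); print("ctl",r)
P=plane(i,cv2.boxPoints(r),.07); print(P.round(4), P.mean(0).round(4), np.linalg.norm(np.diff(P,axis=0),axis=1))
# dark blobs
n,l,s,ce=cv2.connectedComponentsWithStats(((g<90)&(cv2.warpAffine(cv2.fillConvexPoly(np.zeros_like(m),h,1),np.eye(2,3),(560,420))>0)).astype(np.uint8))
for k in range(1,n):
    if s[k,4]>8: print(s[k],ce[k],plane(i,ce[k],.078).round(4))
```

```text
ctl ((209.6396026611328, 210.95431518554688), (65.83226776123047, 68.53966522216797), 85.91438293457031)
[[0.6917 0.2852 0.07  ]
 [0.7102 0.1054 0.07  ]
 [0.5372 0.0843 0.07  ]
 [0.5191 0.2579 0.07  ]] [0.6146 0.1832 0.07  ] [0.18080419 0.17432618 0.17446492]
[192 187   4   5  11] [193.45454545 189.09090909] [[0.668  0.2274 0.078 ]]
[201 202  30  16 246] [212.11382114 209.51626016] [[0.6154 0.1751 0.078 ]]
```

View pics/crop_dial.png

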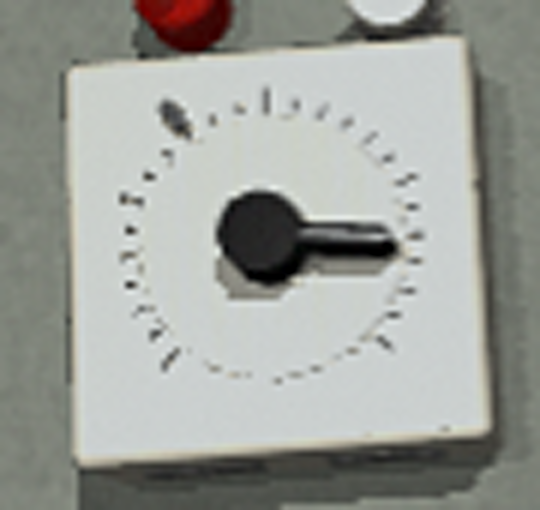

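View pics/crop_handle.png

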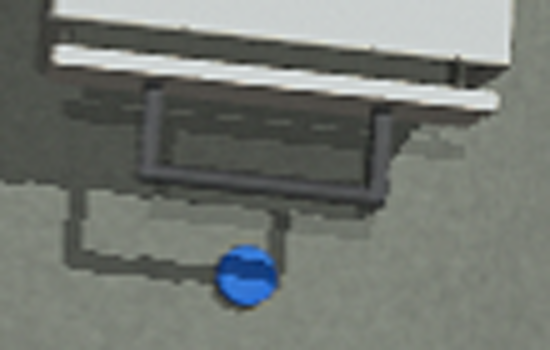

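The dial crop shows the hub at crop pixel (261,237), the lever tip at (398,245) and the rider at (176,119). In the handle crop the bar runs from (143,176) to (383,197), with the cap at (246,276). I'll now turn these into world points.

Run:
```python
from h import *
i=eyes.camera_info("top"); o=np.array([165,170])
cor=plane(i,np.array([[67,70],[463,38],[490,432],[78,462]])/6+o,.07)
print("corners",cor.round(4),np.linalg.norm(cor-np.roll(cor,1,0),axis=1).round(4),"c",cor.mean(0).round(4))
hub=plane(i,np.array([[259,232]])/6+o,.102)[0]; tip=plane(i,np.array([[398,245]])/6+o,.099)[0]; rid=plane(i,np.array([[176,119]])/6+o,.075)[0]
ax=cor.mean(0)
for n,a in(("corner",ax),("hub",hub)):
    for q,p in(("tip",tip),("rider",rid)):
        d=(p-a)[:2]; print(n,q,a.round(4),p.round(4),np.hypot(*d).round(4),np.degrees(np.arctan2(d[1],d[0])).round(1))
x=cor[0]-cor[3]+cor[1]-cor[2]; print("ctl yaw",np.degrees(np.arctan2(x[1],x[0])))
b=plane(i,np.array([[143,176],[383,197]])/5+[300,205],.122); d=b[0]-b[1]
print("bar",b.round(4),b.mean(0).round(4),np.linalg.norm(d),"oven y dir",np.degrees(np.arctan2(d[1],d[0])))
print("cap",plane(i,np.array([[246,276]])/5+[300,205],.012).round(3))
# tool-frame offset to dial grasp
s=readout.get_state(); print(s["tool_pos"],s["ee_rot"])
ci=eyes.camera_info("wrist"); Rt=R.from_euler('xyz',s["ee_rot"],degrees=True).as_matrix()
print("cam in tool",Rt.T@(ci["xyz"]-s["tool_pos"]))
```

```text
corners [[0.6889 0.2769 0.07  ]
 [0.7085 0.1035 0.07  ]
 [0.5356 0.083  0.07  ]
 [0.5172 0.2572 0.07  ]] [0.1729 0.1745 0.1742 0.1752] c [0.6125 0.1801 0.07  ]
corner tip [0.6125 0.1801 0.07  ] [0.6093 0.1224 0.099 ] 0.0578 -93.2
corner rider [0.6125 0.1801 0.07  ] [0.6669 0.2257 0.075 ] 0.0709 40.0
hub tip [0.6124 0.1804 0.102 ] [0.6093 0.1224 0.099 ] 0.0581 -93.1
hub rider [0.6124 0.1804 0.102 ] [0.6669 0.2257 0.075 ] 0.0709 39.8
ctl yaw 6.649126315033241
bar [[ 0.5398 -0.119   0.122 ]
 [ 0.533  -0.2348  0.122 ]] [ 0.5364 -0.1769  0.122 ] 0.11594997982838863 oven y dir 86.64043790803416
cap [[ 0.502 -0.187  0.012]]
[0.21535858 0.50561508 0.23066457] [-1.79922376e+02 -1.04775043e-02  1.56920279e+02]
cam in tool [ 7.26222368e-02  8.93979162e-05 -1.42338010e-01]
```

Scale and hub agree: the axis is at (0.6125, 0.180), the lever points at −93° and the rider is at 40° with radius 71 mm (72 expected). The turn needed is about 133°. I'll move to hover over the lever.

Request:
{"api": "servo_tool", "payload": {"increments": [[120,-0.042,-0.015,0,0],[120,-0.042,-0.015,0,0],[120,-0.042,-0.015,0,0],[120,-0.042,-0.015,0,0],[120,-0.042,-0.015,0,0],[120,-0.042,-0.015,0,0],[120,-0.042,-0.015,0,0],[120,-0.042,-0.015,0,0],[120,-0.042,-0.015,0,0],[120,-0.042,-0.015,0,0]]}}

```text
t: 1.15
tool_pos: [0.5441, 0.2019, 0.231]
ee_rot: [-180.0, -0.0, 156.9]
force: [0.4, 0.0, 0.4]
gripper_width: 0.0451
gripper_force: 0.0
```

Request:
{"api": "servo_tool", "payload": {"increments": [[120,-0.042,-0.015,0,0],[120,-0.042,-0.015,0,0],[120,0,0,0,8.5],[120,0,0,0,8.5],[120,0,0,0,8.5],[120,0,0,0,8.5],[120,0,0,0,8.5],[120,0,0,0,8.5],[120,0,0,0,8.5],[120,0,0,0,8.5]]}}

```text
t: 2.15
tool_pos: [0.6084, 0.1428, 0.2308]
ee_rot: [-179.9, 0.0, 88.6]
force: [0.2, 0.5, -0.1]
gripper_width: 0.0454
gripper_force: 0.0
```

Run:
```python
from h import *
s=readout.get_state(); print(s["tool_pos"],s["ee_rot"],s["gripper_width"])
i=eyes.camera_info("wrist"); im=eyes.snapshot("wrist"); np.save("w1.npy",im)
for p,c in(([.6125,.180,.102],(255,0,0)),([.6093,.1251,.099],(0,255,0)),([.6669,.2257,.078],(0,0,255))):
    q=proj(i,[p])[0]; print(q); cv2.circle(im,tuple(int(v) for v in q),3,c,1)
save("w1",im)
```

```text
[0.60842036 0.14280163 0.23082572] [-1.79946795e+02  7.27093698e-03  8.85688718e+01] 0.04543802774374198
[282.83929824 152.54838629]
[280.43391391 219.44934832]
[349.56849647  89.59517555]
```

View pics/w1.png

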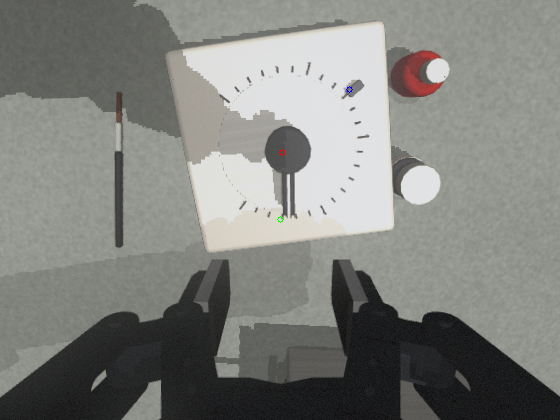

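The wrist view shows the hub centred at about (287,150), the lever tip at (288,217) and the rider at about (353.5,88). My projected marks sit about 5 px to the left. I'll recompute from this nearer view.

Run:
```python
from h import *
i=eyes.camera_info("wrist"); im=np.load("w1.npy"); g=im.max(2)
m=((g<75)).astype(np.uint8); m[:120]=0;m[225:]=0;m[:,:262]=0;m[:,:][:,315:]=0
n,l,s,c=cv2.connectedComponentsWithStats(m); k=1+s[1:,4].argmax(); print(s[k])
ys,xs=np.where(l==k); 
up=ys<165; (hc,hr)=cv2.minEnclosingCircle(np.c_[xs,ys][up].astype(np.float32)); print("hub",hc,hr)
low=ys>185; print("lever mid",[(y,xs[ys==y].min(),xs[ys==y].max()) for y in (185,195,205,212,216)],ys.max())
sub=(g<140).astype(np.uint8); sub[:75]=0;sub[100:]=0;sub[:,:340]=0;sub[:,368:]=0
n,l2,s2,c2=cv2.connectedComponentsWithStats(sub)
k2=1+s2[1:,4].argmax(); print("rider",s2[k2],c2[k2])
r=plane(i,[c2[k2]],.077)[0]; h=plane(i,[hc],.101)[0]
t=plane(i,[[287.5,217]],.099)[0]
for q,p in(("rider",r),("tip",t)):
    d=(p-h)[:2]; print(q,p.round(4),h.round(4),np.hypot(*d).round(4),np.degrees(np.arctan2(d[1],d[0])).round(1))
```

```text
[275 131   1   1   1]
hub (275.0, 131.0) 9.999999747378752e-05Traceback (most recent call last):
  File "<stdin>", line 7, in <module>
    return umr_minimum(a, axis, None, out, keepdims, initial, where)
ValueError: zero-size array to reduction operation minimum which has no identity
```

Run:
```python
from h import *
i=eyes.camera_info("wrist"); im=np.load("w1.npy"); g=im.max(2)
print("row150",g[150,255:320:3]); print("row200",g[200,270:305:1]); print("rider row 88",g[88,335:372:2]); print("col286",g[205:225,286])
T=100
m=(g<T).astype(np.uint8); m[:120]=0;m[172:]=0;m[:,:260]=0;m[:,316:]=0
m=cv2.morphologyEx(m,cv2.MORPH_OPEN,np.ones((9,9),np.uint8))
cs=max(cv2.findContours(m,0,2)[0],key=cv2.contourArea); hc,hr=cv2.minEnclosingCircle(cs); print("hub",hc,hr,cv2.boundingRect(cs))
sub=(g<150).astype(np.uint8); sub[:75]=0;sub[100:]=0;sub[:,:335]=0;sub[:,370:]=0
n,l2,s2,c2=cv2.connectedComponentsWithStats(sub)
k2=1+s2[1:,4].argmax(); print("rider",s2[k2],c2[k2])
r=plane(i,[c2[k2]],.077)[0]; h=plane(i,[hc],.101)[0]
t=plane(i,[[287.5,217]],.099)[0]
for q,p in(("rider",r),("tip",t)):
    d=(p-h)[:2]; print(q,p.round(4),h.round(4),np.hypot(*d).round(4),np.degrees(np.arctan2(d[1],d[0])).round(1))
```

```text
row150 [165 165 160 143  80  80  77  82  77  79  90  94  93  94  93  95  94  96
  90 228 227 227]
row200 [224 226 226 226 220 198 198 191 156 158 153 133 109  82  90  88 106 176
 226 215 114  95  94  87 143 226 227 225 227 227 226 227 227 226 224]
rider row 88 [226 226 227 227 194 173 149 107 126 128 125 124 122 126 226 226 226 228
 225]
col286 [ 95  99  95  90  89  91  97  94  93  90 107 143 189 216 221 221 221 221
 220 219]
hub (287.0, 149.36363220214844) 23.433673858642578 (266, 127, 44, 45)
rider [342  80  22  19 188] [353.40957447  88.61170213]
rider [0.6705 0.2262 0.077 ] [0.6159 0.1822 0.101 ] 0.0701 38.9
tip [0.6151 0.127  0.099 ] [0.6159 0.1822 0.101 ] 0.0552 -90.9
```

The near view is consistent: tip radius 55.2 mm, lever at about −90.5°, rider at about 39.5°. I'll align, descend to z ≈ 0.081 (above the rider's top) and close on the lever.

Request:
{"api": "servo_tool", "payload": {"increments": [[120,0.001,0.007,0.03,-0.9],[120,0,0,0.04,0],[120,0,0,0.04,0],[120,0,0,0.03,0],[120,0,0,0.01,0],[180,0,0,0,0],[220,0,0,0,0],[255,0,0,0,0],[255,0,0,0,0],[255,0,0,0,0]]}}

```text
t: 3.2
tool_pos: [0.6155, 0.1436, 0.0831]
ee_rot: [180.0, 0.0, 89.9]
force: [-4.9, -1.1, 5.1]
gripper_width: 0.0079
gripper_force: 58.6
```

Request:
{"api": "servo_tool", "payload": {"increments": [[255,0.00025,0.0043,0,-6.5],[255,0.00025,0.0043,0,-6.5],[255,0.00025,0.0043,0,-6.5],[255,0.00025,0.0043,0,-6.5],[255,0.00025,0.0043,0,-6.5],[255,0,0,0,0]]}}

```text
t: 3.8
tool_pos: [0.6358, 0.1499, 0.083]
ee_rot: [-180.0, -0.0, 122.5]
force: [-6.1, -0.2, 6.1]
gripper_width: 0.0083
gripper_force: 59.0
```

Request:
{"api": "servo_tool", "payload": {"increments": [[255,0.00025,0.0043,0,-6.5],[255,0.00025,0.0043,0,-6.5],[255,0.00025,0.0043,0,-6.5],[255,0.00025,0.0043,0,-6.5],[255,0.00025,0.0043,0,-6.5],[255,0.00025,0.0043,0,-6.5],[255,0.00025,0.0043,0,-6.5],[255,0,0,0,0]]}}

```text
t: 4.6
tool_pos: [0.652, 0.1741, 0.083]
ee_rot: [-180.0, -0.1, 168.0]
force: [-7.5, -1.6, 6.0]
gripper_width: 0.0085
gripper_force: 58.8
```

Request:
{"api": "servo_tool", "payload": {"increments": [[255,0.00025,0.0043,0,-6.5],[255,0.00025,0.0043,0,-6.5],[255,0.00025,0.0043,0,-6.5],[255,0.00025,0.0043,0,-6.5],[255,0.00025,0.0043,0,-6.5],[255,0.00025,0.0043,0,-6.5],[255,0.00025,0.0043,0,-6.5],[255,0.00025,0.0043,0,-6.5],[255,0,0,0,0],[255,0,0,0,0]]}}

```text
t: 5.6
tool_pos: [0.6436, 0.2059, 0.0829]
ee_rot: [180.0, -0.1, -140.2]
force: [-7.1, -2.1, 5.9]
gripper_width: 0.0086
gripper_force: 58.8
```

Run:
```python
from h import *
s=readout.get_state(); print(s["tool_pos"],s["ee_rot"],s["force"])
im=eyes.snapshot("wrist"); np.save("w2.npy",im); save("w2",im)
```

```text
[0.64362177 0.20586027 0.08294861] [ 1.79970296e+02 -9.31111555e-02 -1.40163727e+02] [-7.10528652 -2.06035902  5.93936024]
```

View pics/w2.png

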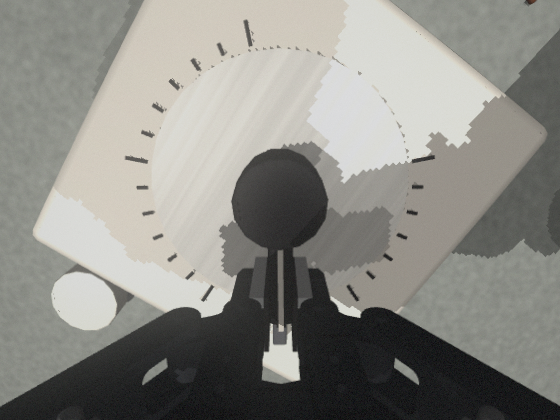

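The lever's line at about x=280 leads straight to the rider at (280,338). I'll release, lift and verify.

Request:
{"api": "servo_tool", "payload": {"increments": [[160,0,0,0,0],[120,0,0,0,0],[120,0,0,0,0],[120,0,0,-0.02,0],[120,0,0,-0.04,0],[120,0,0,-0.045,0],[120,0,0,-0.045,0],[120,0,0,0,0]]}}

```text
t: 6.45
tool_pos: [0.6491, 0.207, 0.2397]
ee_rot: [-179.6, 0.7, -140.2]
force: [0.9, -0.1, 0.4]
gripper_width: 0.0455
gripper_force: 0.0
```

Run:
```python
from h import *
s=readout.get_state(); print(s["tool_pos"],s["ee_rot"],s["joints"])
im=eyes.snapshot("wrist"); 
i=eyes.camera_info("wrist")
for p in ([.6155,.1818,.102],): 
    q=proj(i,[p])[0]; print(q)
t=eyes.snapshot("top")
a=cv2.resize(im[100:300,200:400],(600,600),interpolation=cv2.INTER_CUBIC); b=cv2.resize(t[180:230,185:240],(200,180),interpolation=cv2.INTER_CUBIC)
c=np.zeros((600,800,3),np.uint8); c[:,:600]=a; c[:180,600:]=b; save("w3",c); np.save("w3.npy",im)
```

```text
[0.64911147 0.20698491 0.23965991] [-179.63189925    0.69216046 -140.17185083] [ 1.14824864e+01  3.22854686e+01  1.14901494e+01  6.84207446e+01
  4.65296783e-03 -2.83434075e+01]
[284.50511273 145.65845656]
```

View pics/w3.png

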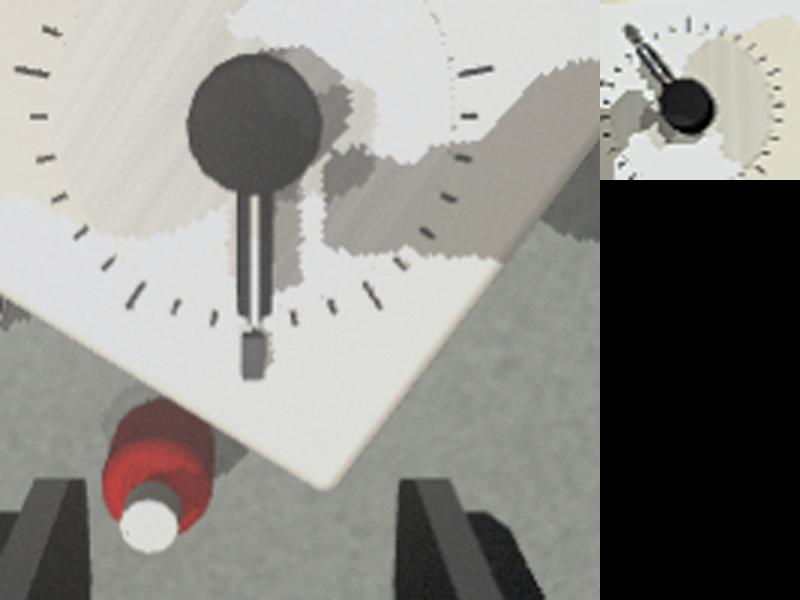

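The lever lines up with the rider at close range. Next I'll go above the handle.

Request:
{"api": "servo_tool", "payload": {"increments": [[120,0,0,0,-7.8],[120,0,0,0,-7.8],[120,0,0,0,-7.8],[120,0,0,0,-7.8],[120,0,0,0,-7.8],[120,0,0,0,-7.8],[120,0,0,0,0]]}}

```text
t: 7.25
tool_pos: [0.6441, 0.2059, 0.2292]
ee_rot: [179.8, -0.0, -93.4]
force: [-0.4, -0.3, -1.1]
gripper_width: 0.0451
gripper_force: 0.0
```

Request:
{"api": "servo_tool", "payload": {"increments": [[120,0.043,0.0097,0,0],[120,0.043,0.0097,0,0],[120,0.043,0.0097,0,0],[120,0.043,0.0097,0,0],[120,0.043,0.0097,0,0],[120,0.043,0.0097,0,0],[120,0.043,0.0097,0,0],[120,0.043,0.0097,0,0],[120,0.043,0.0097,0,0],[120,0,0,0,0]]}}

```text
t: 8.25
tool_pos: [0.5332, -0.1797, 0.2302]
ee_rot: [179.9, -0.1, -94.0]
force: [0.1, 0.7, 0.9]
gripper_width: 0.045
gripper_force: 0.0
```

Run:
```python
from h import *
s=readout.get_state(); print(s["tool_pos"],s["ee_rot"])
i=eyes.camera_info("wrist"); im=eyes.snapshot("wrist"); np.save("w4.npy",im)
for p in([.5398,-.119,.122],[.533,-.2348,.122],[.5364,-.1769,.122]):
    q=proj(i,[p])[0]; print(q); cv2.circle(im,tuple(int(v) for v in q),3,(255,0,0),1)
save("w4",im)
```

```text
[ 0.53322513 -0.17969725  0.23024762] [ 1.79910488e+02 -7.23487694e-02 -9.39519404e+01]
[278.68671136 281.98716994]
[276.77857336 132.441737  ]
[277.78812157 211.97848146]
```

View pics/w4.png

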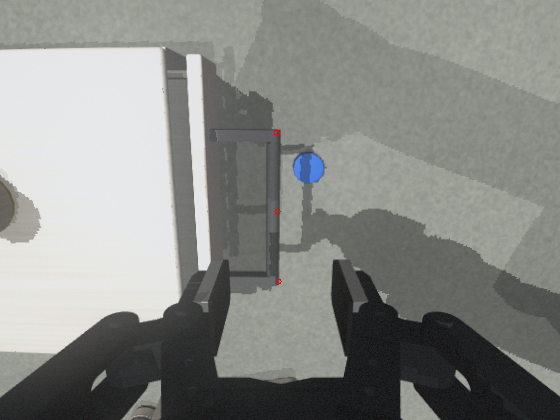

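The bar runs from about (273,130) to (273,275), 4–5 px left of the top-camera estimate. The cap is at (309,167). I'll compute the shift from this view.

Run:
```python
from h import *
i=eyes.camera_info("wrist"); im=np.load("w4.npy"); g=im.max(2)
for r in(150,180,250,262): print(r,g[r,258:290])
b=plane(i,[[273.5,130],[273.5,276]],.124); c=b.mean(0); d=b[1]-b[0]
print(b.round(4),c.round(4),np.linalg.norm(d),np.degrees(np.arctan2(d[1],d[0])))
print("cap",plane(i,[[309,167]],.014))
s=readout.get_state(); y=np.radians(s["ee_rot"][2]); e=(c-s["tool_pos"])
print("tool shift",e[0]*np.cos(y)+e[1]*np.sin(y),e[0]*np.sin(y)-e[1]*np.cos(y),s["tool_pos"])
```

```text
150 [102 103 107 104 108 108 112 105  83  81  88  94  94  95  98  93  94  91
  85  81  76  69  79  96 105 101 100 102 100  98  99 100]
180 [110 106 104 104 106 104 100  96  82  82  89  92  91  96 100  94  91  88
  84  78  73  81 124 147 157 159 161 159 160 155 154 154]
250 [107 106 104 105 107 104 104  97  85  87  91  75  72  73  78  74  73  75
  74  69  68  84 105 105 106 110 111 112 107 110 106 106]
262 [105 107 107 106 108 108 108 107  82  90  97  99 100  78  78  77  76  73
  70  67  86 143 163 161 162 160 155 156 154 153 155 157]
[[ 0.5359 -0.2342  0.124 ]
 [ 0.5439 -0.1229  0.124 ]] [ 0.5399 -0.1785  0.124 ] 0.11157474327435124 85.88474220406499
cap [[ 0.50470613 -0.18701257  0.014     ]]
tool shift 0.0008374195496571532 -0.006115840768436032 [ 0.53383424 -0.17730391  0.23027545]
```

Request:
{"api": "servo_tool", "payload": {"increments": [[160,0.001,-0.0065,0.02,0],[160,0,0,0.03,0],[160,0,0,0.03,0],[160,0,0,0.03,0],[160,0,0,0.017,0],[160,0,0,0,0],[200,0,0,0,0],[240,0,0,0,0],[255,0,0,0,0],[255,0,0,0,0]]}}

```text
t: 9.3
tool_pos: [0.5417, -0.1759, 0.1051]
ee_rot: [-179.9, 0.1, -93.4]
force: [-0.9, 3.3, 0.3]
gripper_width: 0.0081
gripper_force: 58.7
```

Request:
{"api": "servo_tool", "payload": {"increments": [[255,0,0.003,0,0],[255,0,0.006,0,0],[255,0,0.008,0,0],[255,0,0.009,0,0],[255,0,0.009,0,0],[255,0,0.009,0,0],[255,0,0.009,0,0],[255,0,0.009,0,0],[255,0,0.009,0,0],[255,0,0.009,0,0]]}}

```text
t: 10.3
tool_pos: [0.4628, -0.1696, 0.105]
ee_rot: [-179.8, 0.3, -93.3]
force: [3.0, 9.5, 2.1]
gripper_width: 0.0076
gripper_force: 59.1
```

Request:
{"api": "servo_tool", "payload": {"increments": [[255,0,0.009,0,0],[255,0,0.009,0,0],[255,0,0.007,0,0],[255,0,0.005,0,0],[255,0,0.004,0,0],[255,0,0.003,0,0],[255,0,0.002,0,0],[255,0,0.002,0,0],[255,0,0,0,0],[255,0,0,0,0]]}}

```text
t: 11.3
tool_pos: [0.4291, -0.1669, 0.1052]
ee_rot: [-179.0, 0.5, -93.2]
force: [25.2, 13.3, -18.6]
gripper_width: 0.0076
gripper_force: 58.4
```

The TCP has moved 0.113 m, and 25 N is now building. It may be close to the stop or at it. I'll pull a little more.

Request:
{"api": "servo_tool", "payload": {"increments": [[255,0,0.003,0,0],[255,0,0.003,0,0],[255,0,0,0,0],[255,0,0,0,0]]}}

```text
t: 11.7
tool_pos: [0.429, -0.1669, 0.1053]
ee_rot: [-178.3, 0.7, -93.1]
force: [43.4, 12.9, -36.1]
gripper_width: 0.008
gripper_force: 58.0
```

Run:
```python
from h import *
s=readout.get_state(); print(s["tool_pos"],s["ee_rot"],s["force"])
t=eyes.snapshot("top"); np.save("top5.npy",t)
b=cv2.resize(t[190:300,290:430],None,fx=5,fy=5,interpolation=cv2.INTER_CUBIC); save("t5",b)
```

```text
[ 0.42902211 -0.16690484  0.10532462] [-178.30430777    0.65160877  -93.1132047 ] [ 43.40869662  12.86572716 -36.09381222]
```

View pics/t5.png

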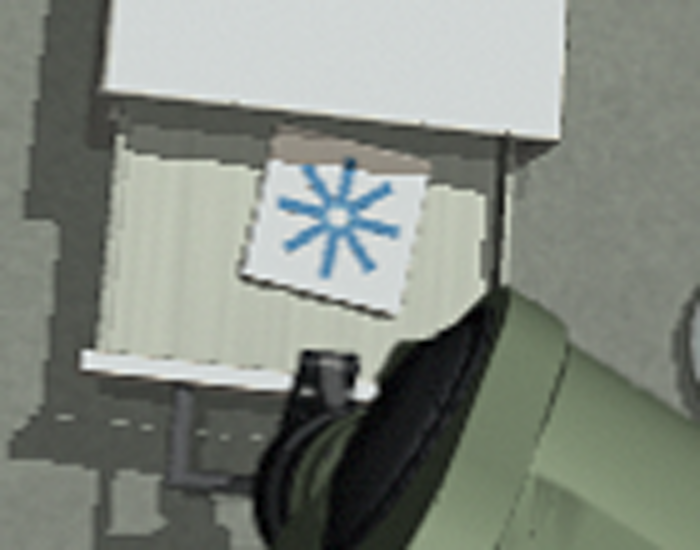

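The TCP no longer moves and the force is rising, so it is at a hard stop. The tile lies flat in the tray. I'll check the travel from the bar's left corner, crop (178,480) now versus (143,176) before.

Run:
```python
from h import *
i=eyes.camera_info("top")
a=plane(i,np.array([[143,176]])/5+[300,205],.122)[0]; b=plane(i,np.array([[178,480]])/5+[290,190],.122)[0]
print(a,b,np.linalg.norm(a-b))
# white front rim, left end: before/after
a=plane(i,np.array([[52,55]])/5+[300,205],.11)[0]; b=plane(i,np.array([[82,361]])/5+[290,190],.11)[0]
print(a,b,np.linalg.norm(a-b))
# column profile correlation along left bracket
```

```text
[ 0.53978146 -0.11902557  0.122     ] [ 0.43117766 -0.1128679   0.122     ] 0.10877822009357638
[ 0.60001924 -0.07504578  0.11      ] [ 0.48641277 -0.06731352  0.11      ] 0.11386930132776155
```

Travel reads about 0.109–0.114 m, with camera error of a few mm. I'll cross-check against the oven's front edge: the bar should be 55 mm in front of it when shut and 175 mm at the stop.

Run:
```python
from h import *
i=eyes.camera_info("top")
for f,off,L,Rr,bars in(("top.npy",[300,205],[52,18],[510,65],[[143,176],[383,197]]),("top5.npy",[290,190],[102,92],[560,138],[[178,480]])):
    e=plane(i,np.array([L,Rr])/5+off,.15); d=e[0]-e[1]; u=d/np.linalg.norm(d); n=np.array([u[1],-u[0],0])
    b=plane(i,np.array(bars)/5+off,.121)
    print(e.round(4),np.linalg.norm(d).round(4),np.degrees(np.arctan2(u[1],u[0])),((b-e[1])@n).round(4))
a=np.load("top.npy").astype(int).max(2); c=np.load("top5.npy").astype(int).max(2)
for x in(332,336): print(x,"before",a[232:252,x],"after",c[276:296,x])
print(a[235:250,331:345:4].T)
```

```text
[[ 0.6102 -0.0721  0.15  ]
 [ 0.5941 -0.2896  0.15  ]] 0.2181 85.76546542683698 [-0.0666 -0.0648]
[[ 0.6107 -0.0721  0.15  ]
 [ 0.595  -0.2897  0.15  ]] 0.2181 85.89209262535309 [-0.1761]
332 before [ 65  63  61  61  66  57  74  91  67  42  66  60  93 115 115 114 115 134
 133 133] after [88 86 86 87 85 84 86 82 61 80 88 57 67 98 67 82 80 80 82 85]
336 before [ 84  84  83  83  80  82  65  88  75  53  65  83  81 117 115 113 113 134
 132 133] after [ 89  84  82  82  82  85  88  85  76  52  46  48  59 100 122 132 133 134
 140 135]
[[ 76  74  67  80  92  60  38  66  62 118 113 115 115 117 134]
 [ 84  84  83  68  91  75  50  76  82  80 118 117 115 112 134]
 [ 78  78  81  60  77  89  61  47  86  84  69 114 113 115 114]
 [ 86  82  80  73  69  92  71  47  81  79  80 115 113 113 116]]
```

The oven edge reads 218 mm wide (220 true). The bar was 65 mm in front at the start, so the tray began about 10 mm out, and it is 176 mm in front now, at the stop. I'll ease off the strain, open and rise.

Request:
{"api": "servo_tool", "payload": {"increments": [[255,0,-0.003,0,0],[255,0,-0.003,0,0],[255,0,-0.003,0,0],[255,0,-0.002,0,0],[255,0,0,0,0],[255,0,0,0,0]]}}

```text
t: 12.35
tool_pos: [0.4291, -0.1669, 0.1051]
ee_rot: [-179.5, 0.4, -93.3]
force: [9.8, 12.2, -1.7]
gripper_width: 0.0078
gripper_force: 61.5
```

Request:
{"api": "servo_tool", "payload": {"increments": [[220,0,0,0,0],[180,0,0,0,0],[155,0,0,0,0],[155,0,0,0,0],[155,0,0,-0.01,0],[155,0,0,-0.03,0],[155,0,0,-0.04,0],[155,0,0,-0.04,0],[155,0,0,-0.02,0],[155,0,0,0,0]]}}

```text
t: 13.35
tool_pos: [0.4274, -0.1709, 0.2482]
ee_rot: [-179.7, -0.2, -93.4]
force: [-0.1, -0.2, -0.2]
gripper_width: 0.0336
gripper_force: 0.0
```

Request:
{"api": "servo_tool", "payload": {"increments": [[155,0.03,0,-0.01,0],[155,0.03,0,-0.01,0],[155,0.03,0,-0.01,0],[155,0.03,0,0,0],[155,0,0,0,0],[155,0,0,0,0]]}}

```text
t: 13.95
tool_pos: [0.4177, -0.2894, 0.2733]
ee_rot: [179.9, 0.1, -93.5]
force: [-0.6, -0.0, -0.1]
gripper_width: 0.0338
gripper_force: 0.0
```

Run:
```python
from h import *
s=readout.get_state(); print(s["t"],s["tool_pos"],s["force"])
t=eyes.snapshot("top"); np.save("top6.npy",t)
save("t6",cv2.resize(t[160:310,160:430],None,fx=2.9,fy=2.9,interpolation=cv2.INTER_CUBIC))
```

```text
13.95 [ 0.41774147 -0.28941171  0.27326859] [-0.58706817 -0.03380348 -0.05759459]
```

View pics/t6.png

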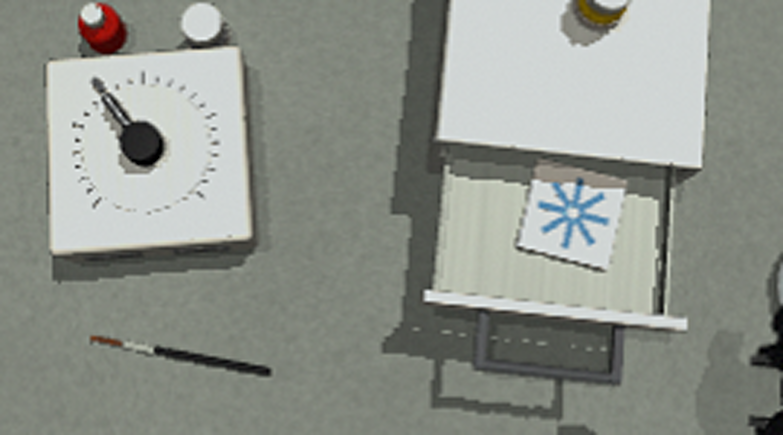

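The lever still points at the rider, the bar is still at row 286 (the stop), the tile lies flat in the tray and the arm is clear. The cap is hidden beneath the tray. Handing in.

```bash
python3 -c "
from h import *
print(ctrl.finish_job())"
```

```text
the job is handed in; nothing more can be done
None
```

I turned the dial to the rider, then pulled the tray out to its stop with the tile lying flat in it, and handed the job in at about 14 s; no verdict came back, and the cap is hidden under the tray so I couldn't see it in the last picture.

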